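# Free the feeder crank and hold it level over the drive shaft

## Robot

A 7-joint arm with a two-finger parallel gripper is mounted at the origin on the work surface. World frame = base frame: x ahead of the robot, y to its left, z up, the work surface at z = 0. Lengths are in m, angles in rad, forces in N, time in s.
With the tool pointing down it reaches from about 0.425 to 0.95 m from the base axis. Payload 16.7 kg.
Tool frame: the origin (TCP) lies on the centre line of the jaws, within the pads' length; the fingertips stand 11 mm ahead of it and the grasp point (between the pads) lies 8 mm behind it; z points along the fingers, y is the line along which they close (so a half turn about z gives the same grasp; the last joint's range is limited). The gripper opens to 94 mm and grips with 3 to 60 N. Pads are 16 mm wide; open, the fingers measure 119 mm over their backs; the gripper's body (75 mm by 177 mm) begins 78 mm behind the grasp point.
Start: joints at [0.985, 0.426, 0.074, 1.606, -0.034, 1.111, -0.067], TCP at [0.286, -0.612, 0.179] pointing down, gripper open.
Joint ranges: [-2.85, 2.85], [-0.5, 2.14], [-1.23, 1.37], [0.21, 2.46], [-1.02, 4.16], [0.16, 2.05], [-2.73, 2.73]. Speed limits (rad/s): [1.89, 1.89, 2.39, 2.39, 3.01, 3.01, 3.01].

## Interface

Orientations are given as a unit quaternion [x, y, z, w].
In Python, from rig import arm, snapshot gives the robot as it stands.
- The arm moves only by the tool servo_tool, never from a script. Its argument "increments" is one flat list of numbers, 5 for each row, row after row: the shift along the tool's x, y, z in mm, then the turn about the tool's z in degrees, then the opening, from 0 (shut) to 1 (fully open). A call has 1 to 20 rows; each row is the pose to reach, as a shift and turn from the pose commanded when the call began, along the tool's axes at that moment; what a row does not reach only later rows make up. A row lasts 1/10 s, in which the tool goes at most 50 mm and 8.59 degrees, less where a joint would pass 70% of its speed; a pose out of reach is approached as far as the arm can. A call with a gripper value outside its range is refused whole. The fingers move at their own pace and stop on an object; the grip force is fixed at half the most. Time passes only in rows, so rows that repeat a pose let the fingers close. It gives the time, the measured TCP pose, the force, the opening and the grip force at its end, in the units of the state.
- arm.get_state(): the state, without advancing time (a new reading comes with each control period).
- snapshot(name): name is "scene" or "top"; returns a dict with "color" (400x640x3 uint8, red, green, blue), "camera_matrix" (3x3 intrinsics, pixels), "k1" (the pictures are not rectified: a ray, as slopes to the right and down, at radius r is drawn at 1 + k1 r^2 times it, then the intrinsics apply), "rvec" (rotation vector, rad) and "tvec" (3), from world to camera coordinates, as OpenCV has them. Camera axes: x right, y down, z forward; pixel columns grow to the right and rows downward; lengths in m; the calibration is good to about 2 mm. A picture is of the moment at which its call begins. There is no depth.
- arm.close_job(): hands the job in; it is judged then, once.
The state is a dict: "clock": time; "qpos": joint angles; "qvel": joint speeds; "joint_efforts": joint torques, N m; "eef_pos": TCP position; "tcp_rot": TCP orientation; "force": force on the tool from outside, world axes, zero at the start; "wrist_torque": the same for the moment, N m; "grip_width": finger opening in m; "gripper_force": force on a finger pad.
Only numpy, scipy, OpenCV 4.12 (cv2) and the standard library are available. Lean on these libraries where they do the work, as an engineer would, in place of code of your own. Each camera call takes 0.05 s, during which the arm holds its last target. There are 200 camera calls.

## Task

With the steel key bar standing in its holder, turn the slotted head of the cam lock about a quarter turn clockwise, until its tongue no longer overhangs the bar of the crank lever but points along it, and leave the key standing in the lock. Then lift the crank lever by its balance point, keeping it level, and hold it with its hub centred over the upright shaft of the feeder drive, the underside of the hub about 5 cm above the shaft's tip. Finish while still holding it there, level and still; leave the nozzle, cone and bumper where they are.

Things in the scene. Friction and masses are not known exactly. Their poses are not given: they have to be found in the camera images.
- tray: Fixed green-painted steel locker tray, 150 x 270 x 12 mm thick, origin at the centre of its underside on the work surface. The crank lever lies on it along its y axis, hub towards -y. Beside the lever's pin end stands the cam lock on a fixed post 32 mm across, its upright axis at x = +28, y = +75 mm of the tray, 48 mm from the bar's centreline.
- cam_slot (a point): Point on the cam lock's axis at the top face of its square brass head (44 x 44 x 20 mm; top 73 mm above the work surface). The slot in the head is centred here: 34 mm long along this frame's x, 8 mm wide along y, 16 mm deep. The frame turns with the head. The steel tongue (16 mm wide, 6 mm thick) is fixed under the head and points along -x, in line with the slot.
- tongue_tip (a point): End of the cam lock's tongue, 62 mm from the cam's axis, on its underside, 47 mm above the work surface (3 mm above the top of the lever's bar).
- cam (a joint): Angle of the cam lock, rad, growing clockwise seen from above. 0: the tongue lies square across the lever's bar; 1.57: it points along the bar, away from the hub, clear of it (it stops overhanging at about 1.05; end stop 1.75). Starts between 0 and 0.3. Friction 0.06 N m; it stays where it is left.
- key: Loose upright steel key bar, 0.2 kg: square handle 20 x 20 mm, 60 mm tall (z = 14 to 74 mm), over a flat blade 26 mm wide (x), 4 mm thick (y), 14 mm long. Origin at the centre of the blade's lower end. Starts in the holder, the handle's underside resting on its top, 25 mm above the work surface. In the lock's slot it has 0.17 rad of play either way and stands by itself when let go.
- key_tip (a point): Centre of the lower end of the key's blade (same as the key's origin).
- holder: Fixed black block 60 x 60 x 25 mm tall with a slot in its top for the key's blade, origin at the centre of its underside.
- lever: Loose dark cast crank lever, 0.48 to 0.72 kg. Origin at the centre of the underside of its hub, an upright ring 50 mm across, 24 mm bore, 32 mm tall. A bar 18 mm wide, 16 mm deep (z = 16 to 32 mm) runs from it along x to x = 170 mm; a pin 18 mm across at x = 160 mm stands down to z = 0. It rests on hub and pin on the tray, 12 mm above the work surface. It balances at x = 50 mm.
- lever_balance (a point): The lever's balance point: centre of the bar's section, 50 mm from the hub's axis and 24 mm above the hub's underside. Grip the bar across within 20 mm of here.
- drive: Fixed blue-painted feeder drive: gearbox 110 x 110 x 60 mm, round flange 72 mm across and 10 mm high on top, upright shaft stub 20 mm across and 40 mm tall from its middle; a small motor 52 mm across sticks out 50 mm along +x. Origin at the centre of its underside.
- shaft_tip (a point): Top centre of the drive's shaft stub, 110 mm above the work surface.
- nozzle: Bystander: loose brass feeder nozzle, 40 mm across, 55 mm tall, origin under its centre.
- cone: Bystander: loose cracked white spreader cone, 84 mm across, 50 mm tall, origin under its centre.
- bumper: Bystander: loose black rubber bumper, 48 mm across, 30 mm tall, origin under its centre.
There are look-alikes about, which are no part of the job. Of the things shaped like the key, the steel one is meant.

How it is judged:
On the way, in this order (a step that is already met when the one before it is completed fails the run):
1. the cam lock is turned clear of the lever with the held key in its slot (value of joint cam above 1.15 rad and distance between key_tip and cam_slot below 0.02 m and contact force between the fingers and key above 1 N), for 0.1 s.
2. the lever is lifted level off the tray, held at its balance point, the fingers off the key, which stands in the lock (height (world z) of lever above 0.05 m and contact force between the fingers and key below 0.1 N and distance between key_tip and cam_slot below 0.02 m and angle between key's own z axis and vertical below 0.35 rad and contact force between the fingers and lever above 1 N and x of the grasp point in the frame of lever between 0.03 and 0.07 m and contact force between lever and tray below 0.3 N and contact force between lever and drive below 0.3 N and angle between lever's own z axis and vertical below 0.12 rad), for 0.2 s.
At the end, for the whole second after the job is handed in: Lever held within 20 mm of its balance point, off tray and drive, still, level within 0.12 rad, hub within 15 mm of the shaft axis and 20 to 90 mm above its tip; cam past 1.1 rad, key standing in its slot (tip within 20 mm of the mouth, lean under 0.35 rad) (contact force between the fingers and lever above 1 N and x of the grasp point in the frame of lever between 0.03 and 0.07 m and contact force between lever and tray below 0.3 N and contact force between lever and drive below 0.3 N and angle between lever's own z axis and vertical below 0.12 rad and horizontal distance between lever and shaft_tip below 0.015 m and height (world z) of lever between 0.13 and 0.2 m and distance between key_tip and cam_slot below 0.02 m and angle between key's own z axis and vertical below 0.35 rad and value of joint cam above 1.1 rad and linear speed of lever below 0.02 m/s and angular speed of lever below 0.15 rad/s); the arm keeps its last pose, push and grip.
It fails at once if the nozzle is pushed more than 30 mm from its place (distance of nozzle from where it was at the start of the episode above 0.03 m).
It fails at once if the cone is pushed more than 30 mm from its place (distance of cone from where it was at the start of the episode above 0.03 m).
It fails at once if the bumper is pushed more than 30 mm from its place (distance of bumper from where it was at the start of the episode above 0.03 m).
It fails at once if the cam lock is turned without the key in its slot (value of joint cam above 0.5 rad and distance between key_tip and cam_slot above 0.03 m).
It fails at once if the lifted lever is tipped beyond 0.35 rad (angle between lever's own z axis and vertical above 0.35 rad).
It also fails if it takes over 54 s, if anything falls off the work surface, if the arm or the gripper's body presses on something with over 40 N, if the wrist force passes 120 N, or if a joint passes its speed limit or range.

## Working session

There is one attempt and no reset: what is moved stays moved. The work goes in short steps, Python scripts to look and compute and a tool call to move; the robot and the scene stay as the last step left them, time stands still between calls to the robot, and variables do not carry over. Pictures are saved under pics/ and viewed, at most 10 in all, crops included, and the job is handed in when it is done.

Besides the shell and the picture viewer there is one more tool, called in YAML: its name, and indented under it one key for each argument. servo_tool: Moves the arm, as the interface text tells. Its arguments: {"type":"object","properties":{"increments":{"type":"array"}},"required":["increments"]}

```bash
ls; mkdir -p pics
cat > h.py <<'E'
import numpy as np, cv2
from rig import arm, snapshot
def snap(n):
    s=snapshot(n); s['R']=cv2.Rodrigues(np.array(s['rvec'],float))[0]; s['t']=np.array(s['tvec'],float).ravel(); s['K']=np.array(s['camera_matrix'],float); return s
def D(s): return np.array([s['k1'],0,0,0],float)
def ray(s,px):
    u=cv2.undistortPoints(np.array(px,float).reshape(-1,1,2),s['K'],D(s)).reshape(-1,2)
    d=np.c_[u,np.ones(len(u))]@s['R']; return -s['R'].T@s['t'],d
def onz(s,px,z):
    c,d=ray(s,px); return c+d*((z-c[2])/d[:,2])[:,None]
def proj(s,P):
    return cv2.projectPoints(np.array(P,float).reshape(-1,1,3),np.array(s['rvec'],float),s['t'],s['K'],D(s))[0].reshape(-1,2)
def save(s,name): cv2.imwrite('pics/'+name,s['color'][:,:,::-1])
E
python3 - <<'E'
from h import *
for n in('top','scene'):
    s=snap(n); save(s,n+'0.png'); np.save(n+'0.npy',s['color']); print(n,-s['R'].T@s['t'],s['K'][0,0],s['k1'])
print(arm.get_state())
E
```

```text
pics
top [0.38782794 0.00513174 0.94149337] 395.0572253209787 0.03390008295365256
scene [1.22168096 0.39589308 0.81190541] 489.90804187792094 -0.04772449943491936
{'clock': 0.1, 'qpos': array([ 0.98449613,  0.42665995,  0.07385151,  1.60649639, -0.03412127,
        1.11081955, -0.06708741]), 'qvel': array([-1.51403845e-03,  5.97351645e-05,  5.24608807e-04, -2.50564625e-03,
       -8.43785564e-04,  1.33838380e-03,  7.74261540e-04]), 'joint_efforts': array([ 8.52173689e-03, -9.37472248e+01,  3.67659509e+00, -4.55045092e+01,
       -4.85459017e-02,  1.66500866e-02,  4.25167468e-05]), 'eef_pos': array([ 0.28536347, -0.61126283,  0.17887253]), 'tcp_rot': array([ 9.76247977e-01,  2.16655423e-01, -1.49902414e-04, -5.41752884e-04]), 'force': array([-0.0025802 , -0.30143988, -0.24210207]), 'wrist_torque': array([ 0.01334597, -0.01296829, -0.01260481]), 'gripper_force': 0.0, 'grip_width': 0.09399396299501488}
```

View pics/top0.png

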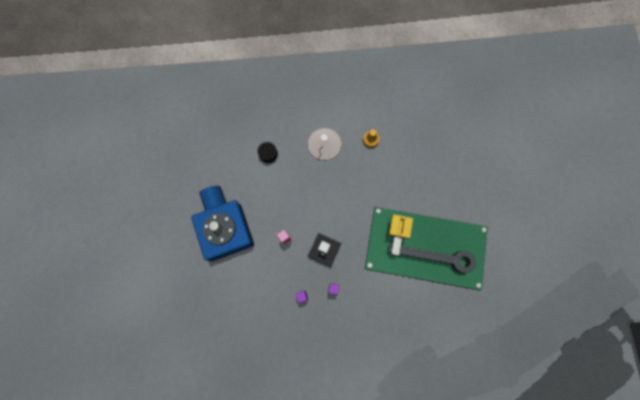

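View pics/scene0.png

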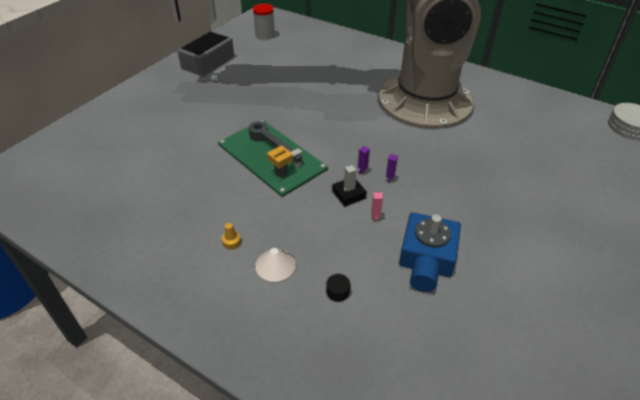

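Run:
```python
from h import *
t=np.load('top0.npy'); s=np.load('scene0.npy')
a=cv2.resize(t[190:300,190:340],(795,583),interpolation=cv2.INTER_CUBIC)
a=np.vstack([cv2.resize(t[195:295,270:500],(690,300),interpolation=cv2.INTER_CUBIC),np.hstack([cv2.resize(s[110:210,215:400],(444,240),interpolation=cv2.INTER_CUBIC),cv2.resize(t[185:265,185:265],(246,240),interpolation=cv2.INTER_CUBIC)])])
cv2.imwrite('pics/crop1.png',a[:,:,::-1])
S={n:snap(n) for n in('top','scene')}
T=S['top']; h=cv2.cvtColor(t,cv2.COLOR_RGB2HSV)
def big(m):
    c=max(cv2.findContours(m.astype(np.uint8),0,cv2.CHAIN_APPROX_NONE)[0],key=cv2.contourArea); return c
def rect(m,z,name):
    P=onz(T,big(m).reshape(-1,2),z)[:,:2].astype(np.float32)
    r=cv2.minAreaRect(P); print(name,np.round(r[0],4),np.round(r[1],4),round(r[2],1)); return r
rect((h[...,0]>60)&(h[...,0]<90)&(h[...,1]>120),.012,'tray')
m=(h[...,0]>15)&(h[...,0]<32)&(h[...,1]>150); m[:190]=0
rect(m,.073,'head')
v=h[...,2]
m=np.zeros(v.shape,bool); m[225:275,300:350]=(v<62)[225:275,300:350]; rect(m,.025,'holder')
m=np.zeros(v.shape,bool); m[235:262,310:338]=(v>150)[235:262,310:338]; rect(m,.085,'key'); print(np.argwhere(m).mean(0)[::-1])
m=np.zeros(v.shape,bool); m[215:240,200:230]=(v>130)[215:240,200:230]; rect(m,.110,'shaft')
m=np.zeros(v.shape,bool); m[235:285,395:485]=((v<90)&(h[...,1]<90))[235:285,395:485]; rect(m,.044,'lever')
print(v[240:258,316:332])
```

```text
tray [ 0.4617 -0.2284] [0.2631 0.1444] 75.0
head [ 0.5083 -0.1625] [0.0448 0.045 ] 73.5
holder [0.4752 0.0106] [0.0547 0.058 ] 60.5
key [0.4777 0.0098] [0.0185 0.0191] 66.6
[323.72972973 246.36486486]
shaft [0.5386 0.26  ] [0.0191 0.0514] 84.9
lever [ 0.4308 -0.24  ] [0.1691 0.0496] 79.7
[[ 54  52  49  53  61  77  89  89  79  62  57  53  52  52  52  56]
 [ 52  50  50  58  77 113 139 140 123 100  79  64  55  54  52  51]
 [ 53  53  53  65 102 148 177 184 172 151 126 103  80  65  56  53]
 [ 54  53  59  80 128 173 199 204 200 190 170 152 128  96  68  55]
 [ 52  53  65  99 152 192 207 212 212 209 201 191 170 130  89  58]
 [ 49  53  79 124 173 201 210 213 213 212 208 206 186 146  98  64]
 [ 52  61  97 150 189 207 211 213 213 212 213 205 181 136  90  60]
 [ 55  69 118 167 199 208 214 214 213 211 212 198 165 117  75  55]
 [ 56  77 126 168 195 208 210 213 213 212 206 188 147  99  62  52]
 [ 51  73 110 147 172 188 201 205 211 209 202 172 126  80  58  54]
 [ 53  61  78 103 126 151 169 185 199 200 187 150 102  62  54  52]
 [ 53  54  56  65  80 100 124 146 166 176 164 124  80  54  53  53]
 [ 50  52  51  45  54  68  85 102 120 131 124  93  64  53  53  50]
 [ 51  52  44  38  45  62  81  81  79  84  81  66  57  52  49  53]
 [ 53  49  39  35  41  58  75  69  57  52  55  53  52  53  51  52]
 [ 47  47  37  31  30  44  52  49  43  43  45  50  52  50  51  51]
 [ 48  45  39  34  36  31  34  32  35  36  41  48  51  53  52  53]
 [ 50  47  49  46  42  36  33  29  30  37  43  51  52  52  51  50]]
```

View pics/crop1.png

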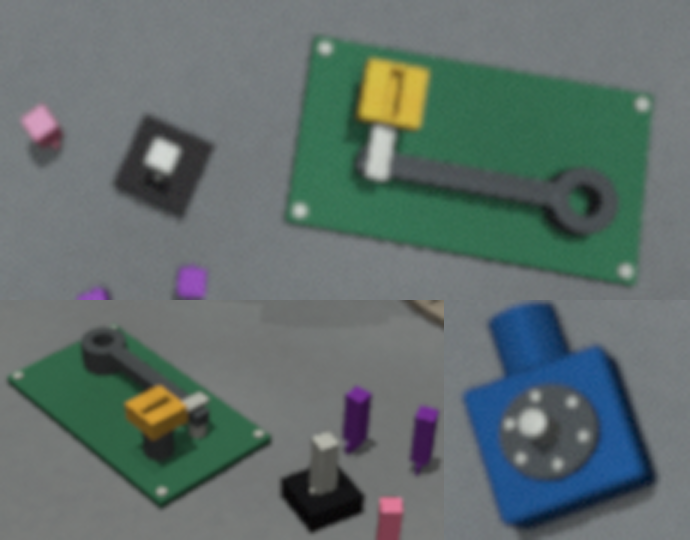

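```bash
cat > m.py <<'E'
from h import *
t=np.load('top0.npy'); T=snap('top'); S=snap('scene'); sc=np.load('scene0.npy')
h=cv2.cvtColor(t,cv2.COLOR_RGB2HSV); hs=cv2.cvtColor(sc,cv2.COLOR_RGB2HSV)
def cen(m,box):
    x0,y0,x1,y1=box; w=np.zeros(m.shape,np.uint8); w[y0:y1,x0:x1]=m[y0:y1,x0:x1]
    c=max(cv2.findContours(w,0,cv2.CHAIN_APPROX_NONE)[0],key=cv2.contourArea); return c.reshape(-1,2)
v=h[...,2].astype(int); sat=h[...,1]
def rect(c,z,n):
    r=cv2.minAreaRect(onz(T,c,z)[:,:2].astype(np.float32)); print(n,np.round(r[0],4),np.round(r[1],4),round(r[2],1),c.mean(0))
if __name__=='__main__':
    rect(cen((v>130)&(sat<60),(385,234,410,258)),.053,'tongue')
    rect(cen((v>150)&(sat<60),(207,219,220,233)),.110,'shaft')
    c=cen((v>150)&(sat<60),(316,238,332,256)); rect(c,.085,'key')
    # shaft, triangulate with scene
    cs=cen((hs[...,2]>150)&(hs[...,1]<60),(428,212,446,224)); print('scene shaft',cs.mean(0),onz(S,[cs.mean(0)],.11))
    # slot in head
    m=(h[...,2]<150); c=cen(m,(395,219,408,236)); rect(c,.073,'slot')
    # hub
    c=cen((v<105)&(sat<100),(446,244,485,280)); 
    c=c[c[:,0]>452]; (o,r)=cv2.minEnclosingCircle(onz(T,c,.044)[:,:2].astype(np.float32)); print('hub',o,r)
    # bar edges at several columns
    for x in range(408,450,5):
        col=np.flatnonzero(((v<105)&(sat<100))[240:275,x])+240; print(x,col.min(),col.max(),onz(T,[(x,(col.min()+col.max())/2)],.044)[0,:2].round(4))
    print(sat[222:234,394:412]); print(v[218:236,392:412])
E
python3 m.py
```

```text
tongue [ 0.4686 -0.1523] [0.0172 0.0389] 73.3 [396.35714286 245.5       ]
shaft [0.5398 0.2393] [0.0151 0.015 ] 84.9 [213.18181818 225.40909091]
key [0.4777 0.0098] [0.0185 0.0191] 66.6 [323.80769231 246.46153846]
scene shaft [436.1  217.45] [[0.54163028 0.24018805 0.11      ]]
slot [ 0.5227 -0.1696] [0.0062 0.0032] 38.3 [402.33333333 219.66666667]
hub (0.4196421205997467, -0.2979438602924347) 0.028266802430152893
408 247 256 [ 0.4535 -0.1783]
413 248 256 [ 0.4515 -0.1894]
418 249 257 [ 0.4483 -0.2002]
423 249 258 [ 0.4462 -0.2112]
428 250 259 [ 0.443  -0.2221]
433 251 260 [ 0.4399 -0.2329]
438 252 261 [ 0.4367 -0.2437]
443 253 262 [ 0.4335 -0.2544]
448 254 263 [ 0.4304 -0.2652]
[[171 169 171 169 173 173 176 176 179 176 175 176 173 174 177 170 169 154]
 [170 170 168 171 174 176 175 177 176 178 172 172 174 174 174 171 169 154]
 [169 173 173 170 176 173 177 177 174 178 174 173 175 173 174 174 168 146]
 [172 172 173 174 171 173 173 178 176 176 174 174 170 174 173 173 166 144]
 [174 170 172 172 174 172 176 177 181 180 176 174 173 174 175 172 167 136]
 [171 170 170 171 176 173 176 180 180
[... 1319 characters left out ...]
 211 207
  190 150]
 [202 210 211 212 209 206 201 198 193 167 152 173 199 207 210 212 211 205
  182 139]
 [206 211 211 209 209 205 200 198 187 160 150 177 200 208 211 211 211 203
  174 135]
 [207 210 212 212 210 206 202 200 187 156 152 179 201 209 210 210 209 199
  169 132]
 [207 209 209 209 207 202 202 200 186 160 157 184 204 210 212 211 209 198
  163 128]
 [204 209 208 208 207 202 201 197 184 165 168 190 206 210 211 211 208 195
  158 125]
 [187 193 199 200 199 198 196 193 183 173 181 198 208 210 210 211 207 188
  149 123]
 [148 158 167 172 178 182 185 186 181 181 190 202 208 209 209 210 203 185
  143 120]
 [ 93 105 118 130 142 151 158 162 166 172 185 190 198 201 203 204 200 178
  140 119]]
```

```bash
cat > go.py <<'E'
import sys
from h import *
def inc(P,yaw=None):
    s=arm.get_state(); q=s['tcp_rot']; x=np.array(s['eef_pos'])
    from scipy.spatial.transform import Rotation as Ro
    R=Ro.from_quat(q).as_matrix(); y0=np.degrees(np.arctan2(R[1,0],R[0,0]))
    print('yaw',y0.round(2),'pos',x.round(4),'q7',s['qpos'][6].round(3),'tilt',R[:,2].round(4))
    print('inc mm',((np.array(P)-x)@R*1000).round(1),'turn',None if yaw is None else round((y0-yaw+180)%360-180,2))
if __name__=='__main__':
    a=[float(v) for v in sys.argv[1:]]; inc(a[:3],a[3] if len(a)>3 else None)
E
python3 go.py .4775 .0098 .14 62
```

```text
yaw 25.03 pos [ 0.2855 -0.6115  0.1793] q7 -0.067 tilt [-2.e-04  4.e-04 -1.e+00]
inc mm [ 436.8 -481.7   39.5] turn -36.97
```

servo_tool:
  increments: [437,-482,20,-37,1,437,-482,20,-37,1,437,-482,20,-37,1,437,-482,20,-37,1,437,-482,20,-37,1,437,-482,20,-37,1,437,-482,20,-37,1,437,-482,20,-37,1,437,-482,20,-37,1,437,-482,20,-37,1,437,-482,20,-37,1,437,-482,20,-37,1,437,-482,20,-37,1,437,-482,20,-37,1,437,-482,20,-37,1,437,-482,20,-37,1,437,-482,39,-37,1,437,-482,39,-37,1,437,-482,39,-37,1,437,-482,39,-37,1]

```text
clock: 2.3
eef_pos: [0.4778, 0.0094, 0.1411]
tcp_rot: [0.857, 0.515, 0.0, 0.0]
force: [-0.6, 0.2, -0.1]
grip_width: 0.0941
gripper_force: 0.0
```

Run:
```python
from h import *
from go import inc
inc([.4775,.0098,.057],62)
t=snap('top');s=snap('scene')
p=proj(s,[.4775,.0098,.07])[0].astype(int); q=proj(t,[.4775,.0098,.07])[0].astype(int)
def crop(a,p,w=60): return cv2.resize(a['color'][p[1]-w//2:p[1]+w//2,p[0]-w//2:p[0]+w//2],(400,400),interpolation=cv2.INTER_CUBIC)
cv2.imwrite('pics/c2.png',np.hstack([crop(s,p),crop(t,q,80)])[:,:,::-1]); print(p,q)
```

```text
yaw 61.96 pos [0.4778 0.0094 0.1411] q7 -0.744 tilt [ 6.e-04 -0.e+00 -1.e+00]
inc mm [ 0.1 -0.5 84.1] turn -0.04
[349 172] [323 247]
```

View pics/c2.png

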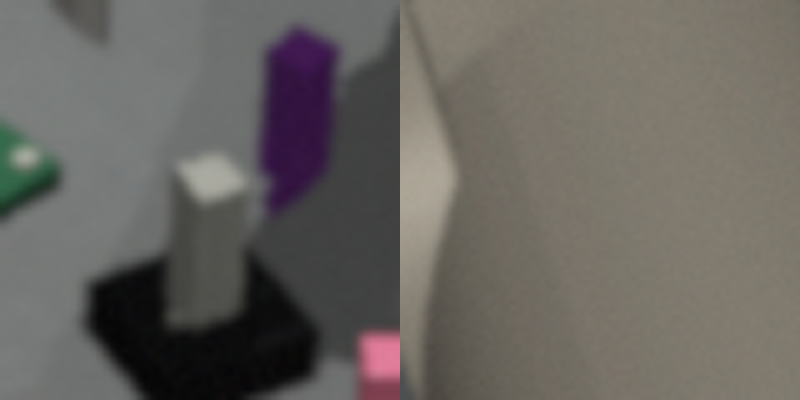

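servo_tool:
  increments: [0,0,45,0,1,0,0,84,0,1,0,0,84,0,1,0,0,84,0,0,0,0,84,0,0,0,0,84,0,0,0,0,84,0,0,0,0,84,0,0,0,0,84,0,0,0,0,84,0,0,0,0,84,0,0]

```text
clock: 3.5
eef_pos: [0.4776, 0.01, 0.0565]
tcp_rot: [0.857, 0.515, -0.0, -0.0]
force: [0.6, 0.2, -0.2]
grip_width: 0.0332
gripper_force: 0.0
```

servo_tool:
  increments: [0,0,0,0,0,0,0,0,0,0,0,0,0,0,0,0,0,0,0,0,0,0,0,0,0,0,0,0,0,0]

```text
clock: 4.1
eef_pos: [0.4776, 0.01, 0.0565]
tcp_rot: [0.857, 0.515, 0.0, -0.0]
force: [-0.9, -0.3, -0.6]
grip_width: 0.019
gripper_force: 30.0
```

servo_tool:
  increments: [0,0,-25,0,0,0,0,-50,0,0,0,0,-100,0,0,0,0,-100,0,0,0,0,-100,0,0,0,0,-100,0,0]

```text
clock: 4.7
eef_pos: [0.4769, 0.0098, 0.1555]
tcp_rot: [0.857, 0.515, -0.001, -0.0]
force: [0.3, -0.5, -1.7]
grip_width: 0.0191
gripper_force: 30.0
```

Run:
```python
from h import *
st=arm.get_state();print(st['eef_pos'],st['grip_width'],st['force'])
s=snap('scene');P=st['eef_pos']-[0,0,.045]
p=proj(s,P)[0].astype(int);w=50
cv2.imwrite('pics/c3.png',cv2.resize(s['color'][p[1]-w//2-10:p[1]+w//2-10,p[0]-w//2:p[0]+w//2],(500,500),interpolation=cv2.INTER_CUBIC)[:,:,::-1]); print(p)
for a in(62,-28):
  d=.013*np.array([np.cos(np.radians(a)),np.sin(np.radians(a)),0]); print(a,(proj(s,[P+d,P-d])-p+[25,35])*10)
```

```text
[0.47689568 0.00980647 0.15547704] 0.019053629322311125 [ 0.27007641 -0.48819481 -1.73393849]
[350 158]
62 [[290.17796057 389.41695629]
 [227.73189415 323.71186909]]
-28 [[209.07533188 374.80374626]
 [307.93164034 337.99937619]]
```

View pics/c3.png

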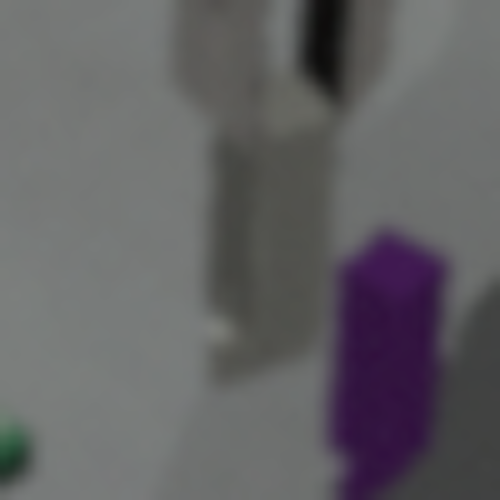

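Run:
```python
from m import *
from go import inc
print(onz(T,[(401.5,226),(402,225.5)],.073))
hh=(h[...,0]>15)&(h[...,0]<32)&(h[...,1]>120)
for th in(120,160,185):
    rect(cen(hh&(v>th),(380,205,425,245)),.073,th)
b=(hs[...,0]>8)&(hs[...,0]<32)&(hs[...,1]>120)
vs=hs[...,2]
for th in(100,170,200):
    c=cen(b&(vs>th),(260,140,300,185)); r=cv2.minAreaRect(onz(S,c,.073)[:,:2].astype(np.float32)); print(th,r)
print(vs[146:168,266:294])
# key top in scene at z .085
c=cen((hs[...,2]>150)&(hs[...,1]<60),(340,160,360,178)); print('key scene',onz(S,c,.085).mean(0),cv2.minAreaRect(onz(S,c,.085)[:,:2].astype(np.float32)))
inc([.5083,-.1625,.155],74)
```

```text
[[ 0.5084584  -0.16554841  0.073     ]
 [ 0.50947214 -0.16679136  0.073     ]]
120 [ 0.5093 -0.164 ] [0.0458 0.046 ] 73.5 [400.78082192 225.78082192]
160 [ 0.5096 -0.1644] [0.0433 0.0434] 73.5 [400.92857143 225.84285714]
185 [ 0.5123 -0.1547] [0.0202 0.0401] 75.0 [396.04347826 225.26086957]
100 ((0.5147892236709595, -0.16244539618492126), (0.051398538053035736, 0.05309609696269035), 73.32002258300781)
170 ((0.5106956958770752, -0.16276414692401886), (0.04114362969994545, 0.04137912020087242), 75.26250457763672)
200 ((0.5148361921310425, -0.15068452060222626), (0.008814219385385513, 0.03493572399020195), 74.77007293701172)
[[ 94  91  87  79  68  57  52  49  44  41  56  84 112 143 166 173 164 137
  103  82  78  79  83  88  92  96  99 101]
 [ 95  94  92  88  79  68  60  56  55  68  99 135 161 181 195 199 195 176
  143 110  87  78  79  80  82  87  95 100]
 [ 96  96  96  95  89  82  76  77  96 126 154 178 192 199 202 204 203 194
  176 149 119  93  80  78  78  81  87  97]
 [ 96  96  97  97  97  97 103 131 156 176 190 197 201 202 202 200 194 183
  176 172 158 132 102  82  78  79  88 102]
 [
[... 1677 characters left out ...]
 100 101  98  93  91  90  89  86
   80  71  60  61  73  81  79  75  65  61]
 [ 97  98  98  98  98  98  95  85  71  82  94  99  97  93  91  88  81  74
   64  49  41  52  63  66  65  62  58  60]
 [ 98  98  98  98  98  98  96  86  66  60  77  92  95  91  87  79  67  54
   44  35  35  49  58  59  57  56  56  58]
 [ 99  98  97  97  97  98  98  90  68  46  57  74  84  82  74  62  48  39
   34  32  34  46  54  55  55  55  55  56]]
key scene [0.47958308 0.01049312 0.085     ] ((0.479422003030777, 0.010379297658801079), (0.01837865822017193, 0.015480083413422108), 63.76703643798828)
yaw 62.03 pos [0.4769 0.01   0.1554] q7 -0.733 tilt [-2.e-03  2.e-04 -1.e+00]
inc mm [-137.6  108.6    0.3] turn -11.97
```

```bash
python3 go.py .509 -.1635 .135 74
```

```text
yaw 62.03 pos [0.4769 0.01   0.1554] q7 -0.733 tilt [-2.e-03  2.e-04 -1.e+00]
inc mm [-138.1  109.7   20.3] turn -11.97
```

servo_tool:
  increments: [-35,27,0,-3,0,-70,55,0,-6,0,-110,87,0,-9,0,-138,110,0,-12,0,-138,110,20,-12,0,-138,110,20,-12,0,-138,110,20,-12,0,-138,110,20,-12,0]

```text
clock: 5.65
eef_pos: [0.5103, -0.1625, 0.1369]
tcp_rot: [0.798, 0.603, 0.0, -0.0]
force: [0.0, 0.2, -2.2]
grip_width: 0.0192
gripper_force: 30.0
```

Run:
```python
from h import *
from go import inc
inc([.509,-.1635,.120],74)
st=arm.get_state();P=st['eef_pos']-[0,0,.0455]
s=snap('scene');t=snap('top'); p=proj(s,[.509,-.1635,.085])[0].astype(int);w=50
q=proj(t,[.509,-.1635,.085])[0].astype(int)
a=cv2.resize(s['color'][p[1]-25:p[1]+25,p[0]-25:p[0]+25],(500,500),interpolation=cv2.INTER_CUBIC)
cv2.imwrite('pics/c4.png',a[:,:,::-1])
u=np.array([np.cos(np.radians(-16)),np.sin(np.radians(-16)),0])
print('blade ends exp',(proj(s,[P+.013*u,P-.013*u])-p+25)*10)
C=np.array([.509,-.1635,.073]);print('slot ends exp',(proj(s,[C+.017*u,C-.017*u])-p+25)*10)
```

```text
yaw 74.1 pos [ 0.5103 -0.1625  0.1369] q7 -0.206 tilt [ 2.e-04  2.e-04 -1.e+00]
inc mm [-1.3 -0.9 16.9] turn 0.1
blade ends exp [[211.48259747 263.0791326 ]
 [298.78475915 217.15363315]]
slot ends exp [[202.20967774 326.88871859]
 [314.962984   266.74103042]]
```

View pics/c4.png

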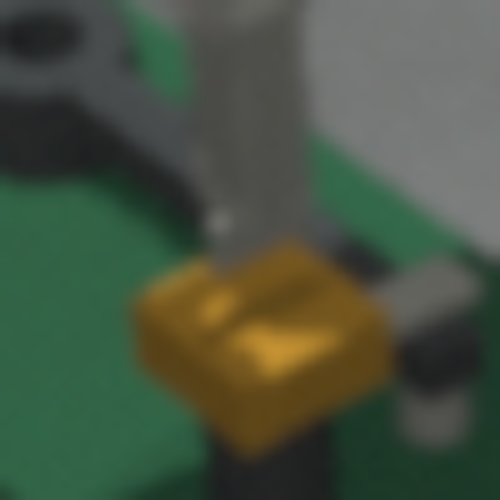

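servo_tool:
  increments: [-1.3,-0.9,6,0,0,-1.3,-0.9,10,0,0,-1.3,-0.9,10,0,0,-1.3,-0.9,10,0,0]

```text
clock: 6.15
eef_pos: [0.5087, -0.1644, 0.1264]
tcp_rot: [0.799, 0.602, -0.0, -0.0]
force: [-0.7, 0.3, -0.9]
grip_width: 0.0191
gripper_force: 30.0
```

servo_tool:
  increments: [0,0,4,0,0,0,0,7,0,0,0,0,9,0,0,0,0,11,0,0,0,0,12,0,0,0,0,12,0,0,0,0,12,0,0]

```text
clock: 6.85
eef_pos: [0.5088, -0.1645, 0.1145]
tcp_rot: [0.799, 0.602, 0.0, -0.0]
force: [-0.2, -0.5, -1.5]
grip_width: 0.0191
gripper_force: 30.0
```

servo_tool:
  increments: [0,0,3,0,0,0,0,6,0,0,0,0,8,0,0,0,0,9,0,0,0,0,9,0,0,0,0,9,0,0]

```text
clock: 7.45
eef_pos: [0.5088, -0.1645, 0.1055]
tcp_rot: [0.799, 0.602, 0.0, -0.0]
force: [0.1, 0.3, -2.4]
grip_width: 0.0191
gripper_force: 30.0
```

servo_tool:
  increments: [0,0,0,6,0,0,0,0,12,0,0,0,0,18,0,0,0,0,24,0,0,0,0,30,0,0,0,0,36,0,0,0,0,42,0,0,0,0,48,0,0,0,0,54,0,0,0,0,60,0,0,0,0,66,0,0,0,0,72,0,0,0,0,78,0,0,0,0,84,0,0,0,0,90,0,0,0,0,95,0,0,0,0,95,0,0,0,0,95,0,0,0,0,95,0,0,0,0,95,0]

```text
clock: 9.45
eef_pos: [0.5089, -0.1645, 0.1056]
tcp_rot: [0.983, -0.181, 0.0, -0.0]
force: [-0.3, 0.2, -1.8]
grip_width: 0.019
gripper_force: 29.9
```

Run:
```python
from h import *
from go import inc
inc([.509,-.1635,.1045],-21)
s=snap('scene'); p=proj(s,[.509,-.1635,.085])[0].astype(int)
a=cv2.resize(s['color'][p[1]-35:p[1]+35,p[0]-35:p[0]+35],(490,490),interpolation=cv2.INTER_CUBIC)
cv2.imwrite('pics/c5.png',a[:,:,::-1])
```

```text
yaw -20.9 pos [ 0.5089 -0.1645  0.1056] q7 -1.774 tilt [ 2.e-04  1.e-04 -1.e+00]
inc mm [-0.3 -1.   1.1] turn 0.1
```

View pics/c5.png

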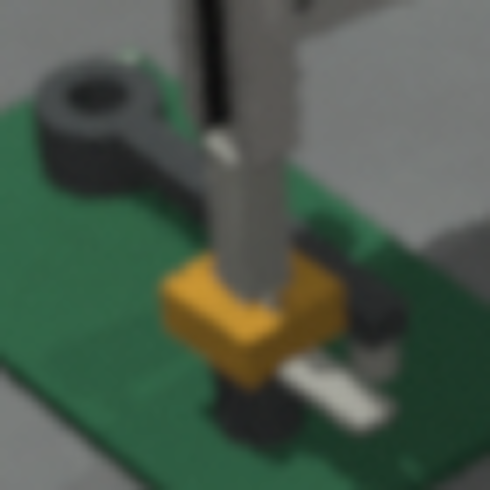

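servo_tool:
  increments: [0,0,0,-3,0.2,0,0,0,-3,0.4,0,0,0,-3,0.7,0,0,0,-3,1,0,0,0,-3,1,0,0,0,-3,1,0,0,0,-3,1,0,0,0,-3,1,0,0,-30,-3,1,0,0,-60,-3,1,0,0,-95,-3,1,0,0,-95,-3,1,0,0,-95,-3,1]

```text
clock: 10.8
eef_pos: [0.5092, -0.1646, 0.201]
tcp_rot: [0.988, -0.156, 0.001, 0.0]
force: [0.2, 0.1, -0.5]
grip_width: 0.0942
gripper_force: 0.0
```

```bash
python3 go.py .4345 -.2497 .13 75
```

```text
yaw -17.98 pos [ 0.5092 -0.1646  0.201 ] q7 -1.712 tilt [ 1.5e-03 -4.0e-04 -1.0e+00]
inc mm [-44.8 104.   70.9] turn -92.98
```

servo_tool:
  increments: [-45,104,0,-93,1,-45,104,0,-93,1,-45,104,0,-93,1,-45,104,0,-93,1,-45,104,0,-93,1,-45,104,0,-93,1,-45,104,0,-93,1,-45,104,0,-93,1,-45,104,0,-93,1,-45,104,0,-93,1,-45,104,0,-93,1,-45,104,0,-93,1,-45,104,40,-93,1,-45,104,71,-93,1,-45,104,71,-93,1,-45,104,71,-93,1,-45,104,71,-93,1]

```text
clock: 12.5
eef_pos: [0.4347, -0.2498, 0.1309]
tcp_rot: [0.794, 0.608, 0.0, 0.001]
force: [0.1, -0.2, 0.2]
grip_width: 0.0938
gripper_force: 0.0
```

Run:
```python
from h import *
from go import inc
inc([.4345,-.2497,.030],75)
s=snap('scene');t=snap('top')
p=proj(s,[.46,-.21,.06])[0].astype(int)
a=cv2.resize(s['color'][p[1]-60:p[1]+60,p[0]-60:p[0]+60],(400,400),interpolation=cv2.INTER_CUBIC)
p=proj(t,[.46,-.21,.06])[0].astype(int)
b=cv2.resize(t['color'][p[1]-60:p[1]+60,p[0]-60:p[0]+60],(400,400),interpolation=cv2.INTER_CUBIC)
cv2.imwrite('pics/c6.png',np.hstack([a,b])[:,:,::-1])
```

```text
yaw 74.95 pos [ 0.4347 -0.2498  0.1309] q7 0.091 tilt [ 1.5e-03 -6.0e-04 -1.0e+00]
inc mm [ 1.000e-01 -4.000e-01  1.009e+02] turn -0.05
```

View pics/c6.png

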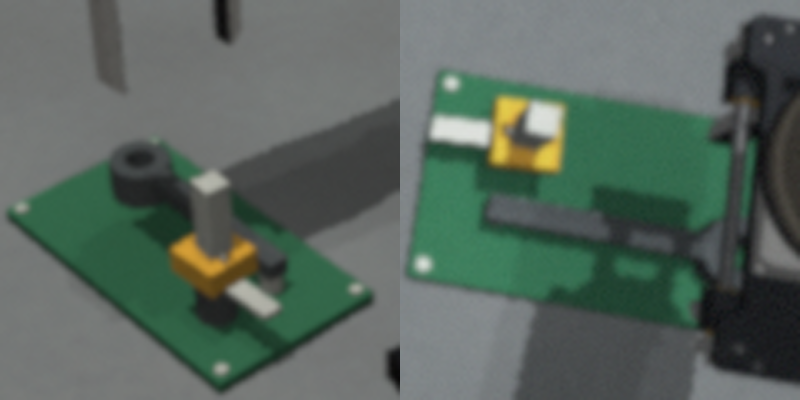

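servo_tool:
  increments: [0,0,40,0,1,0,0,75,0,1,0,0,90,0,1,0,0,101,0,1,0,0,101,0,1,0,0,101,0,1,0,0,101,0,0,0,0,101,0,0,0,0,101,0,0,0,0,101,0,0,0,0,101,0,0,0,0,101,0,0,0,0,101,0,0,0,0,101,0,0,0,0,101,0,0,0,0,101,0,0,0,0,101,0,0,0,0,101,0,0,0,0,101,0,0,0,0,101,0,0]

```text
clock: 14.6
eef_pos: [0.4339, -0.2495, 0.0285]
tcp_rot: [0.793, 0.609, 0.0, 0.0]
force: [0.2, 0.1, 0.3]
grip_width: 0.0006
gripper_force: 0.0
```

Run:
```python
from h import *
st=arm.get_state(); print(st['grip_width'],st['gripper_force'],st['eef_pos'],st['force'])
s=snap('scene');t=snap('top')
p=proj(s,[.45,-.23,.04])[0].astype(int)
a=cv2.resize(s['color'][p[1]-40:p[1]+40,p[0]-40:p[0]+40],(400,400),interpolation=cv2.INTER_CUBIC)
p=proj(t,[.45,-.21,.04])[0].astype(int)
b=cv2.resize(t['color'][p[1]-60:p[1]+60,p[0]-60:p[0]+60],(400,400),interpolation=cv2.INTER_CUBIC)
cv2.imwrite('pics/c7.png',np.hstack([a,b])[:,:,::-1])
```

```text
0.0005796102272738713 0.0 [ 0.43392112 -0.24953218  0.02849963] [0.1653302  0.14516935 0.31686245]
```

View pics/c7.png

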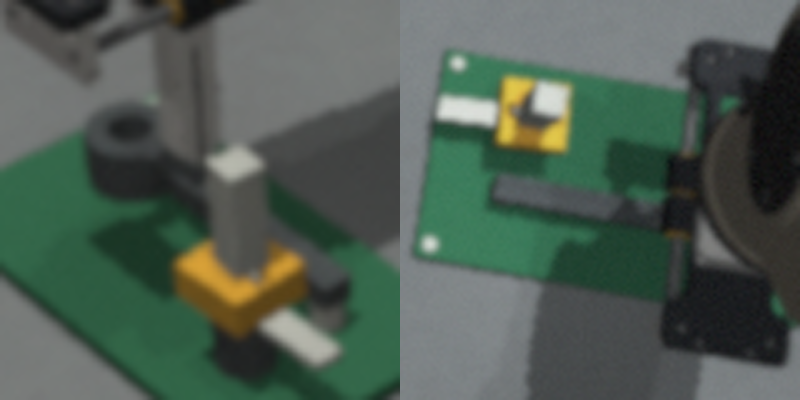

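Run:
```python
from h import *
t=snap('top'); s=snap('scene'); h=cv2.cvtColor(t['color'],cv2.COLOR_RGB2HSV); v=h[...,2];sat=h[...,1]
for x in range(404,430,5):
    col=np.flatnonzero(((v<105)&(sat<100))[240:270,x])+240; print(x,col.min(),col.max(),onz(t,[(x,(col.min()+col.max())/2)],.044)[0,:2].round(4))
c=proj(s,[.45,-.23,.04])[0].astype(int)
for n,P in dict(tcp=[.434,-.2495,.0285],tip=[.434,-.2495,.0175],up=[.434,-.2495,.08],hub=[.4215,-.298,.044],balance_top=[.4345,-.2497,.044],barend=[.4655,-.134,.044],tray=[.434,-.2495,.012]).items(): print(n,((proj(s,P)[0]-c+40)*5).round())
o=np.load('scene0.npy').astype(int); n=s['color'].astype(int)
cv2.imwrite('pics/c8.png',np.hstack([cv2.resize(s['color'][115:165,245:295],(400,400),interpolation=cv2.INTER_CUBIC),cv2.resize(np.load('scene0.npy')[115:165,245:295],(400,400),interpolation=cv2.INTER_CUBIC)])[:,:,::-1]); print(c)
```

```text
404 246 255 [ 0.4566 -0.1697]
409 247 256 [ 0.4534 -0.1806]
414 248 257 [ 0.4502 -0.1914]
419 249 258 [ 0.447  -0.2023]
424 249 258 [ 0.446  -0.2135]
429 251 259 [ 0.4417 -0.2241]
tcp [194. 191.]
tip [195. 207.]
up [187. 110.]
hub [132. 124.]
balance_top [191. 167.]
barend [344. 277.]
tray [196. 216.]
[272 141]
```

View pics/c8.png

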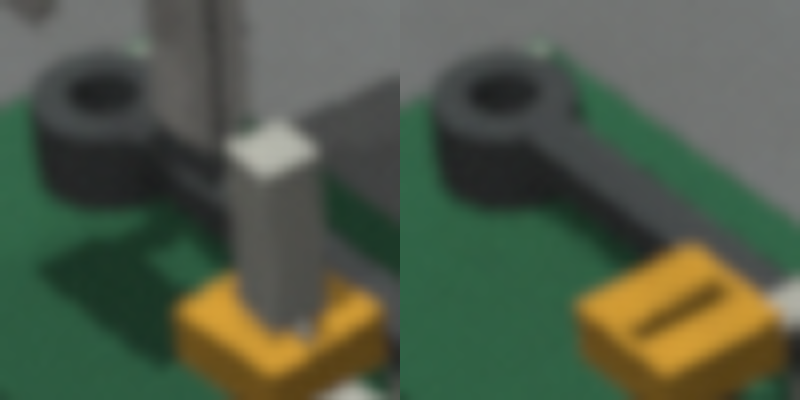

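Run:
```python
from h import *
s=snap('scene'); n=cv2.cvtColor(s['color'],cv2.COLOR_RGB2GRAY); o=cv2.cvtColor(np.load('scene0.npy'),cv2.COLOR_RGB2GRAY)
print('cols 256..283 rows 118..150: now'); 
for y in range(118,150): print(y,' '.join('%3d'%k for k in n[y,256:284]),' | ',' '.join('%3d'%k for k in o[y,256:284]))
u=np.array([np.cos(np.radians(-15)),np.sin(np.radians(-15)),0]);w=np.array([-u[1],u[0],0])
C=np.array([.434,-.2495,0])
for z in (.0175,.044,.08):
  for a in(-.0215,-.009,0,.009,.0215): print(z,a,proj(s,[C+a*u+[0,0,z]])[0].round(1))
```

```text
cols 256..283 rows 118..150: now
118 117 117 117 118 117 117 111  97  85  81  81  82  83  83  73  62  72  82  87  94 107 116 118 117 118 117 117 119  |  114 115 115 115 115 115 114 115 114 114 114 114 114 114 114 115 115 115 115 115 115 116 116 116 115 115 116 116
119 116 116 115 115 116 115 112 101  88  83  82  84  86  83  75  65  71  81  87  95 108 116 118 119 118 118 117 119  |  113 114 113 113 114 114 115 113 113 113 114 113 114 114 114 114 116 115 115 115 115 116 116 116 116 115 115 116
120 110 108 107 110 113 117 120 110  95  88  86  86  86  85  77  66  71  82  88  98 109 117 118 118 118 117 118 120  |  108 106 105 109 112 116 120 114 108 109 112 113 113 113 113 114 115 115 114 114 115 116 115 116 116 114 115 117
121  96  93  93  96 101 111 119 111  98  93  91  88  87  85  78  68  71  82  88  97 109 116 118 117 118 117 118 119  |   94  92  91  95  99 108 116 108  96 100 107 111 113 113 113 114 114 114 115 115 114 115 115 116 115 115 116 117
122  79  77  77  79  82  87  95  95  95  94  94  91  87  85  80  69  71  82  87  95 106 115 116 117 117 117 117 118  |   78  76  76  77  80
[... 6046 characters left out ...]
79  79  79  78  78  77  73  67  66  72  83 100 120 137 147 152 154 155 155 150
149  43  45  44  44  43  44  43  45  48  57  66  71  73  76  80  87  97 104 100  89  85  87  88  84  80  78  78  77  |   78  79  79  78  79  79  78  79  78  78  79  78  79  80  82  87  98 111 123 136 145 151 154 154 154 152 149 140
0.0175 -0.0215 [277.4 139.1]
0.0175 -0.009 [273.7 141.1]
0.0175 0 [271.  142.5]
0.0175 0.009 [268.3 143.9]
0.0175 0.0215 [264.5 146. ]
0.044 -0.0215 [276.9 131. ]
0.044 -0.009 [273.1 132.9]
0.044 0 [270.4 134.4]
0.044 0.009 [267.6 135.8]
0.044 0.0215 [263.8 137.8]
0.08 -0.0215 [276.1 119.6]
0.08 -0.009 [272.2 121.5]
0.08 0 [269.5 123. ]
0.08 0.009 [266.6 124.4]
0.08 0.0215 [262.7 126.4]
```

The pictures and the empty grip agree on one thing. The fingertips really stand about 3 cm higher than the reported TCP implies: on the key they held only the top of the handle, and here they closed above the bar. I'll open, go down in small guarded steps and grip again.

servo_tool:
  increments: [0,0,0,0,1,0,0,0,0,1,0,0,0,0,1,0,0,0,0,1,0,0,0,0,1,0,0,0,0,1,0,0,0,0,1,0,0,0,0,1,0,0,0,0,1,0,0,0,0,1,0,0,0,0,1,0,0,5,0,1,0,0,10,0,1,0,0,15,0,1,0,0,18,0,1,0,0,18,0,1,0,0,18,0,1]

```text
clock: 16.55
eef_pos: [0.4339, -0.2495, 0.0104]
tcp_rot: [0.793, 0.609, -0.0, -0.0]
force: [-0.8, -0.2, -0.4]
grip_width: 0.0941
gripper_force: 0.0
```

servo_tool:
  increments: [0,0,3,0,1,0,0,5,0,1,0,0,7,0,1,0,0,9,0,1,0,0,9,0,1]

```text
clock: 17.05
eef_pos: [0.4337, -0.2494, 0.0012]
tcp_rot: [0.793, 0.609, -0.0, -0.0]
force: [0.3, 0.3, 0.3]
grip_width: 0.0937
gripper_force: 0.0
```

servo_tool:
  increments: [0,0,0,0,0,0,0,0,0,0,0,0,0,0,0,0,0,0,0,0,0,0,0,0,0,0,0,0,0,0,0,0,0,0,0,0,0,0,0,0,0,0,0,0,0,0,0,0,0,0,0,0,0,0,0,0,0,0,0,0,0,0,0,0,0,0,0,0,0,0]

```text
clock: 18.45
eef_pos: [0.4341, -0.2495, 0.0015]
tcp_rot: [0.793, 0.609, 0.0, 0.0]
force: [2.0, -1.0, -0.0]
grip_width: 0.0175
gripper_force: 30.0
```

```bash
python3 -c "
from rig import arm
s=arm.get_state();print(s['grip_width'],s['gripper_force'],s['force'],s['wrist_torque'])"
```

```text
0.017526611337157015 29.995653927326202 [ 1.95798633 -0.95032704 -0.03124569] [-0.12104894 -0.42542292 -0.1327234 ]
```

servo_tool:
  increments: [0,0,-5,0,0,0,0,-12,0,0,0,0,-22,0,0,0,0,-35,0,0,0,0,-50,0,0,0,0,-70,0,0,0,0,-70,0,0,0,0,-70,0,0,0,0,-70,0,0,0,0,-70,0,0]

```text
clock: 19.45
eef_pos: [0.4334, -0.2492, 0.0707]
tcp_rot: [0.793, 0.609, -0.0, -0.001]
force: [-0.2, -0.3, -7.1]
grip_width: 0.0175
gripper_force: 30.0
```

Run:
```python
from h import *
from go import inc
st=arm.get_state();print(st['grip_width'],st['gripper_force'],st['force'],st['wrist_torque'])
s=snap('scene');t=snap('top')
# hub & bar end seen in the scene: lever dark mask
g=cv2.cvtColor(s['color'],cv2.COLOR_RGB2HSV)
z=.044+.070
for n,P in dict(hub=[.4215,-.298,z],pinend=[.4655,-.134,z]).items(): print(n,proj(s,P)[0].round(1),proj(t,P)[0].round(1))
h=cv2.cvtColor(t['color'],cv2.COLOR_RGB2HSV);m=(h[...,2]<115)&(h[...,1]<100)
for x in range(385,425,4):
    col=np.flatnonzero(m[235:275,x])+235; print(x,col.min() if len(col) else None,col.max() if len(col) else None)
```

```text
0.017523344857991358 29.990032017230988 [-0.15007112 -0.33180219 -7.11070911] [ 0.03263365 -0.09982438 -0.02563578]
hub [256.1 103.4] [474.5 259. ]
pinend [300.1 133.5] [392.6 244.6]
385 272 273
389 236 273
393 237 274
397 237 274
401 238 251
405 238 252
409 238 252
413 244 253
417 245 254
421 245 255
```

```bash
python3 go.py .553 .2885 .1495 75
```

```text
yaw 75.03 pos [ 0.4335 -0.2493  0.0709] q7 0.073 tilt [-1.e-03  6.e-04 -1.e+00]
inc mm [550.4 -23.6 -78.5] turn 0.03
```

servo_tool:
  increments: [0,0,-10,0,0,0,0,-25,0,0,0,0,-40,0,0,0,0,-55,0,0,0,0,-70,0,0,0,0,-79,0,0,0,0,-79,0,0,0,0,-79,0,0]

```text
clock: 20.35
eef_pos: [0.4337, -0.2494, 0.1502]
tcp_rot: [0.793, 0.609, -0.0, -0.0]
force: [-0.3, 0.8, -6.5]
grip_width: 0.0178
gripper_force: 30.0
```

servo_tool:
  increments: [10,0,0,0,0,25,-1,0,0,0,45,-2,0,0,0,70,-3,0,0,0,98,-4,0,0,0,128,-5,0,0,0,158,-7,0,0,0,188,-8,0,0,0,218,-9,0,0,0,248,-11,0,0,0,278,-12,0,0,0,308,-13,0,0,0,338,-15,0,0,0,366,-16,0,0,0,390,-17,0,0,0,410,-18,0,0,0,425,-18,0,0,0,435,-19,0,0,0,440,-19,0,0,0,440,-19,0,0,0]

```text
clock: 22.35
eef_pos: [0.5292, 0.1806, 0.1503]
tcp_rot: [0.793, 0.609, -0.0, -0.0]
force: [1.0, -0.9, -6.8]
grip_width: 0.0176
gripper_force: 30.0
```

```bash
python3 go.py .553 .2885 .1495 75
```

```text
yaw 75.04 pos [0.5292 0.1806 0.1503] q7 -0.842 tilt [-3.e-04 -0.e+00 -1.e+00]
inc mm [110.4  -4.8   0.8] turn 0.04
```

servo_tool:
  increments: [8,0,0,0,0,20,-1,0,0,0,36,-2,0,0,0,54,-2,0,0,0,72,-3,0,0,0,88,-4,0,0,0,100,-5,0,0,0,107,-5,0,0,0,110,-5,1,0,0,110,-5,1,0,0,110,-5,1,0,0,110,-5,1,0,0]

```text
clock: 23.55
eef_pos: [0.553, 0.2873, 0.1496]
tcp_rot: [0.793, 0.609, -0.0, 0.0]
force: [-0.1, 0.2, -6.9]
grip_width: 0.0176
gripper_force: 30.0
```

Run:
```python
from h import *
from go import inc
inc([.553,.2885,.1495],75)
s=snap('scene');t=snap('top')
save(s,'end.png')
g=cv2.cvtColor(s['color'],cv2.COLOR_RGB2GRAY)
H=[.5405,.24,.192]; p=proj(s,H)[0]; print('hub top exp',p, 'shaft tip',proj(s,[.5405,.24,.11])[0],'hub bottom',proj(s,[.5405,.24,.16])[0])
x0,y0=int(p[0])-14,int(p[1])-12
for y in range(y0,y0+34): print(y,' '.join('%3d'%k for k in g[y,x0:x0+30]))
print(x0)
# key check
k=proj(s,[[.509,-.1635,.133],[.509,-.1635,.1]]); print(k, s['color'][k[:,1].round().astype(int),k[:,0].round().astype(int)])
w=proj(t,[.509,-.1635,.133])[0]; print(w,t['color'][int(round(w[1])),int(round(w[0]))])
```

```text
yaw 74.98 pos [0.553  0.2873 0.1496] q7 -1.016 tilt [ 1.e-04 -3.e-04 -1.e+00]
inc mm [ 1.2 -0.3  0.1] turn -0.02
hub top exp [443.70955049 186.79004819] shaft tip [436.23366591 217.05913918] hub bottom [440.68937471 199.04140684]
174 123 121 111  95  86  76  61  58  68  82  88  90  86  80  70  55  41  32  26  22  22  23  29  34  39  42  42  48  60  57
175 123 119 106  93  87  80  59  46  54  76  89  92  89  86  84  75  65  53  41  31  24  22  22  25  29  37  39  49  65  68
176 123 119 102  90  87  84  65  49  52  72  85  89  87  88  90  85  81  74  63  49  34  25  22  21  23  27  32  40  54  63
177 124 118 101  89  87  85  75  64  65  77  85  87  86  88  91  88  86  85  81  71  55  41  32  26  22  24  25  29  38  45
178 124 119 103  91  87  86  85  80  79  83  86  86  87  87  88  87  87  88  90  88  77  65  54  41  29  24  22  24  26  30
179 123 118 104  90  86  87  88  86  85  86  86  87  87  87  87  87  86  89  95  96  87  81  74  64  48  33  25  22  22  23
180 121 111  94  84  82  84  87  87  87  86  86  87  87  86  86  86  87  89  92  93  88  87  85  80  69  55  42  30  24  23
18
[... 2781 characters left out ...]
  41  39  38  37  37  37  36  39  48  51  45  40  58  90 100 100 102
204 108  95  82  64  50  44  42  41  40  41  40  40  41  41  39  39  38  36  38  41  51  66  69  62  55  70  96 102 101 101
205 118 114 106  94  77  67  56  48  44  43  41  41  41  41  40  41  41  40  44  54  66  76  79  75  72  81  97 101 100 102
206 119 119 117 113 105  99  87  73  66  62  59  58  56  59  59  60  55  56  62  70  77  81  81  81  81  90  98 101 101 101
207 119 119 120 119 118 119 114 107 103 101  98  97  91  96  98  95  79  72  77  80  81  82  81  81  83  88  96  99 100 100
429
[[278.56215903 132.32872162]
 [279.30791538 143.69073514]] [[189 191 180]
 [ 86  87  82]]
[405.64399933 221.35555092] [219 223 219]
```

Run:
```python
from h import *
s=snap('scene'); g=cv2.cvtColor(s['color'],cv2.COLOR_RGB2GRAY)
a=np.linspace(0,2*np.pi,60)
ring=lambda r,z:proj(s,np.c_[.5405+r*np.cos(a),.24+r*np.sin(a),a*0+z])
b=ring(.025,.16); t=ring(.025,.192); o=ring(.012,.192)
print('pred bottom max row',b[np.argmax(b[:,1])],'cols bottom',b[:,0].min(),b[:,0].max(),'top cols',t[:,0].min(),t[:,0].max(),'bore',o.min(0),o.max(0))
for y in range(184,204,3): print(y,g[y,420:460])
```

```text
pred bottom max row [442.63444452 208.47666408] cols bottom 427.4565883946475 453.9786589410752 top cols 430.1495223811538 457.33215269083087 bore [437.19357828 182.39601433] [450.23804305 191.26579455]
184 [116 117 117 117 120 124 125 120 100  81  74  73  73  72  69  60  49  45
  53  65  75  82  85  86  86  87  86  86  87  87  86  87  87  86  89  93
  88  87  82  76]
187 [116 116 116 116 117 121 121 108  77  65  71  73  74  73  71  62  47  39
  38  39  41  43  49  58  70  78  82  85  86  86  86  86  86  85  86  86
  86  87  90  92]
190 [117 118 118 118 118 118 110  81  50  39  50  63  71  73  73  73  73  70
  64  59  55  49  46  47  49  50  57  68  76  81  84  85  87  86  86  87
  86  86  84  73]
193 [118 116 116 117 117 112  93  60  38  35  35  37  41  46  56  64  70  72
  74  74  74  75  74  74  74  74  75  74  73  71  64  62  59  64  72  79
  83  86  86  87]
196 [119 120 119 120 119 109  76  45  35  35  37  38  39  40  40  41  40  41
  42  47  47  49  49  50  53  52  49  46  41  37  37  39  41  42  42  45
  64  89  94  92]
199 [121 121 121 121 121 117 100  70  44  36  35  37  38  40  41  41  41  41
  41  41  40  43  41  42  40  39  38  36  33  33  32  33  33  33  36  54
  82  97 100 100]
202 [120 120 120 119 119 120 119 114  97  69  49  41  38  39  40  39  41  40
  41  41  42  41  41  40  39  39  38  36  33  34  35  37  34  34  48  78
  95 101 101 101]
```

servo_tool:
  increments: [2,0,0,0,0,4,0,0,0,0,6,0,0,0,0,6,0,0,0,0,6,0,0,0,0,6,0,0,0,0,6,0,0,0,0,6,0,0,0,0,6,0,0,0,0,6,0,0,0,0]

```text
clock: 24.7
eef_pos: [0.5544, 0.2938, 0.1495]
tcp_rot: [0.793, 0.609, 0.0, -0.0]
force: [0.2, -0.4, -6.8]
grip_width: 0.0177
gripper_force: 30.0
```

Run:
```python
from h import *
from go import inc
inc([.553,.2885,.1495],75); st=arm.get_state(); print(st['gripper_force'],st['force'],st['wrist_torque'],np.abs(st['qvel']).max())
s=snap('scene'); g=cv2.cvtColor(s['color'],cv2.COLOR_RGB2GRAY).astype(int)
for y in (184,187,196,199): r=g[y,418:436]; i=np.flatnonzero(r<90)[0]; print(y,418+i)
for x in (437,439,441,443): c=g[198:214,x]; i=np.flatnonzero(c>75)[0]; print(x,198+i)
# level: dark lever's pin end
P=lambda x,z:[.5405+.259*x,.24+.966*x,z]
print('pin bottom pred',proj(s,[P(.16,.16)])[0],'bar end top',proj(s,[P(.17,.192)])[0])
q=proj(s,[P(.16,.16)])[0].astype(int)
for y in range(q[1]-14,q[1]+12): print(y,g[y,q[0]-10:q[0]+14])
print(q[0]-10)
```

```text
yaw 75.02 pos [0.5544 0.2938 0.1495] q7 -1.024 tilt [-0.  0. -1.]
inc mm [-5.5  0.   0. ] turn 0.02
29.99004364013672 [ 0.1562114  -0.37880182 -6.81330148] [ 0.05217885 -0.0814946   0.01582602] 0.0012982343555480555
184 433
187 432
196 429
199 429
437 208
439 208
441 209
443 209
pin bottom pred [514.41441042 246.90698289] bar end top [524.92646192 238.05671051]
232 [ 39  42  48  57  65  72  74  76  78  79  80  82  82  83  83  86  93 102
 110 119 123 125 126 127]
233 [ 39  39  41  45  52  62  72  78  79  79  79  80  81  83  82  84  85  88
  94 103 112 122 126 126]
234 [ 38  39  39  41  42  48  58  67  75  80  80  79  79  81  81  82  83  84
  85  89  98 111 121 126]
235 [ 39  40  40  38  39  40  44  51  63  74  78  79  79  79  81  80  82  83
  83  85  88  94 107 118]
236 [ 46  41  38  39  39  38  39  43  48  57  68  77  80  81  79  79  80  81
  82  83  83  86  91 100]
237 [60 49 42 40 38 38 39 40 41 43 50 61 72 79 80 80 80 81 81 82 83 83 83 90]
238 [73 64 54 46 41 38 39 39 39 39 41 45 54 66 76 79 81 80 80 81 81 79 78 91]
239 [79 76 70 60 50 43 40 38 38 39 38 39 41 49 60 71 77 80 80 79 
[... 1170 characters left out ...]
  82  81  84  84  86  90  93  93  93  96 104 115 127
 131 131 131 131 131 131]
252 [ 81  81  82  82  82  81  83  83  83  84  85  86  87  95 111 122 128 131
 131 131 131 131 130 131]
253 [ 82  82  82  81  81  82  82  82  84  83  83  84  84  93 111 127 132 132
 132 131 131 131 131 131]
254 [ 82  82  81  82  82  83  82  83  83  82  83  83  84  95 115 128 132 132
 132 131 131 131 132 131]
255 [ 82  82  82  83  82  83  83  84  84  84  83  82  84  90 108 126 131 132
 132 131 131 131 131 131]
256 [ 82  82  82  83  83  82  83  83  83  83  83  84  83  87 104 125 131 132
 132 132 132 131 132 132]
257 [ 82  82  82  82  83  83  83  83  82  83  84  83  84  87 101 122 131 132
 133 133 132 132 131 132]
504
```

```bash
python3 -c "
from rig import arm
print(arm.close_job())"
```

```text
the job is handed in; nothing more can be done
None
```

I turned the cam lock about a quarter turn and left the key standing in it. I then handed in while holding the crank lever level and still, its hub about 5 cm above the shaft tip and within a few mm of centre by the camera; no verdict came back.

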